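# Stamp the packed kit's slip

## Robot

A 6-joint arm with a two-finger parallel gripper is mounted at the origin on the work surface. World frame = base frame: x ahead of the robot, y to its left, z up, the work surface at z = 0. Lengths are in mm, angles in rad, forces in N, time in s.
With the tool pointing down it reaches from about 300 to 775 mm from the base axis. Payload 14.6 kg.
Tool frame: the origin (TCP) lies midway between the tips of the shut fingers; the grasp point (between the pads) lies 19 mm behind it (manip.grip_depth is the distance from the TCP to the grasp point, in mm); x points along the fingers, y is the direction in which the jaws open and shut, and the axes are right-handed (so a half turn about x gives the same grasp; the last joint's range is limited). The gripper opens to 94 mm and grips with 3 to 60 N. Pads are 16 mm wide; open, the fingers measure 119 mm over their backs; the gripper's body (75 mm by 177 mm) begins 78 mm behind the grasp point.
Start: joints at [-1.349, 0.3, 1.521, -0, 1.321, -0.067], TCP at [156.634, -527.214, 205.446] pointing down, gripper open.
Joint ranges: [-3.03, 3.03], [-0.79, 2.21], [0.23, 2.52], [-1.04, 4.18], [0, 3.07], [-2.55, 2.55]. Speed limits (rad/s): [2.22, 2.22, 2.57, 3.14, 3.14, 3.14].

## Interface

Orientations are given as [roll, pitch, yaw] about the fixed x, y, z axes, in that order (R = Rz(yaw) Ry(pitch) Rx(roll)).
In Python, from cell import readout, cams, ticket, manip gives the robot as it stands. The module is installed in compiled form; this text tells all that it offers.
- The arm moves only by the tool apply_moves, never from a script. Its argument "plan" is one flat list of numbers, 7 for each row, row after row: the turn, a rotation vector about the tool's x, y, z in rad, then the shift along the tool's x, y, z in m, then the opening in per cent of the stroke, from 0 (shut) to 100 (fully open). In form: [wx, wy, wz, x, y, z, fingers, wx, wy, wz, x, y, z, fingers, ...]. A call has 1 to 5 rows; each row shifts and turns the commanded pose from where the row before left it, along the tool's axes as they then stand; what a row does not reach is not made up. A row lasts 1/8 s, in which the tool goes at most 62.5 mm and 10.7 degrees, less where a joint would pass 70% of its speed; a pose out of reach is approached as far as the arm can. A call with a gripper value outside its range is refused whole. The fingers move at their own pace and stop on an object; "force" is the grip in N (left out, the last holds). Time passes only in rows, so rows that do not move let the fingers close. It gives the time, the measured TCP pose, the force and the opening at its end, in the units of the state.
- readout.read_state(): the state, without advancing time (a new reading comes with each control period).
- cams.camera(name): name is "scene" or "top"; returns a dict with "image" (480x640x3 uint8, red, green, blue), "fovy" (degrees; the focal length in pixels is half the picture's height over the tangent of half this angle, whatever the lens; pixels are square), "cx", "cy" (the principal point, pixels), "position" and "orientation" of the camera in the world. Camera axes: x right, y down, z forward; pixel columns grow to the right and rows downward; lengths in mm; the calibration is good to about 2 mm. A picture is of the moment at which its call begins. There is no depth.
- ticket.sign_off(): hands the job in, once; it reports no verdict.
The state is a dict: "clock": time; "joints": joint angles; "qd": joint speeds; "effort": joint torques, N m; "eef_pos": TCP position; "eef_rot": TCP orientation; "wrist_force": force on the tool from outside, world axes, zero at the start; "moment": the same for the moment, N m; "finger_gap": finger opening in mm.
Only numpy, scipy, OpenCV 4.12 (cv2) and the standard library are available. Lean on these libraries where they do the work, as an engineer would, in place of code of your own. Each camera call takes 0.05 s, during which the arm holds its last target.

## Task

Just one of the black radio kits on the table still has an empty circle on its packing slip. Stand the green-headed stamp centred on that empty circle and press its head all the way down to the stop, then let the head spring back up and leave the stamp standing upright there. Leave the red stamp where it is.

Things in the scene. Friction and masses are not known exactly. Their poses are not given: they have to be found in the camera images.
- stamp_green: The pass stamp: a loose, round, self-inking stamp standing upright, 100 mm tall, about 130 g body and 30 g head. Black body 56 mm across at the foot, 46 mm above that, its shoulder 51 mm above the underside, with a green band; on top of it a 14 mm steel stem and a round green knob (the plunger head), 36 mm across, from 68 to 100 mm above the underside. It can be gripped by the knob and lifted by it from above. Origin: centre of the underside; z up its axis.
- head_green (a joint): How far the green stamp's head is pushed down into the body, in m: 0 is fully up, 0.012 is the stop. A spring pushes it back up: about 3 N starts it moving, about 10 N brings it to the stop.
- blank_circle (a point): Centre of the empty printed circle (72 mm across, thin dark outline) on the white packing slip on top of the kit that is not yet stamped, on the paper's upper face, 72 mm above the table. z is up. The kit is a black box 200 x 150 x 70 mm, fixed; its slip is 170 x 120 mm, and the circle's centre lies 35 mm from the slip's centre along the long side, towards the robot. An equal kit and the stock boxes along the far edge look alike, but their circles already hold a green mark.
- stamp_red: The reject stamp: same shape and size as the green one but with a red knob and band, standing loose on the table. To be left alone. Origin: centre of its underside; z up its axis.
There are look-alikes about, which are no part of the job. What is shaped like the stamp_green but pink is not meant.

How it is judged:
By the outcome, as a careful person would: the job done as asked, in the order asked, and still so for the second after the job is handed in, with the robot touching nothing.
It also fails if it takes over 40 s, if anything falls off the work surface, if the arm or the gripper's body presses on something with over 40 N, if the wrist force passes 120 N, or if a joint passes its speed limit or range.

## Working session

There is one attempt and no reset: what is moved stays moved. The work goes in short steps, Python scripts to look and compute and a tool call to move; the robot and the scene stay as the last step left them, time stands still between calls to the robot, and variables do not carry over. Pictures are saved under pics/ and viewed, and the job is handed in when it is done.

Besides the shell and the picture viewer there is one more tool, called after "Call:" in YAML: its name, and indented under it one key for each argument. apply_moves: Moves the arm, as the interface text tells. Its arguments: {"type":"object","properties":{"plan":{"type":"array","items":{"type":"number"}},"force":{"type":"number"}},"required":["plan"]}

```bash
mkdir -p pics
python3 - <<'E'
from cell import readout, cams, manip
import cv2,numpy as np
for n in ("scene","top"):
    c=cams.camera(n); cv2.imwrite(f"pics/{n}0.png",c["image"][:,:,::-1])
    print(n,{k:v for k,v in c.items() if k!="image"})
print(readout.read_state(), manip.grip_depth)
E
```

```text
scene {'fovy': 47.016994934388094, 'cx': 330.68458533931613, 'cy': 242.0803444661407, 'position': array([1413.78791879, -289.06455113,  674.1280828 ]), 'orientation': array([-2.158829  , -0.00977126,  1.29120192])}
top {'fovy': 48.65275323234863, 'cx': 311.8635973007698, 'cy': 243.38533483338117, 'position': array([417.56149536, -21.0921958 , 986.82740159]), 'orientation': array([-3.01397484, -0.00938017, -1.58566049])}
{'clock': 0.1, 'joints': array([-1.34859019e+00,  3.00412503e-01,  1.52152340e+00, -5.09440531e-05,
        1.32070566e+00, -6.65995303e-02]), 'qd': array([ 7.50211424e-04, -2.16005459e-03, -1.91729563e-03, -1.00122359e-03,
       -7.03753998e-06,  5.62732952e-05]), 'effort': array([ 3.32230527e-03, -5.32639790e+01, -3.53281832e+01,  7.09921564e-02,
        2.34986236e-02, -7.03351498e-05]), 'eef_pos': array([ 156.57566498, -526.99117481,  204.94287245]), 'eef_rot': array([-1.59038579,  1.56974625,  1.84002516]), 'wrist_force': array([-0.59427421, -0.39340213,  0.5569363 ]), 'moment': array([ 0.05689316, -0.0468772 ,  0.05167972]), 'finger_gap': 94.29446909698109} 18.8
```

View pics/scene0.png

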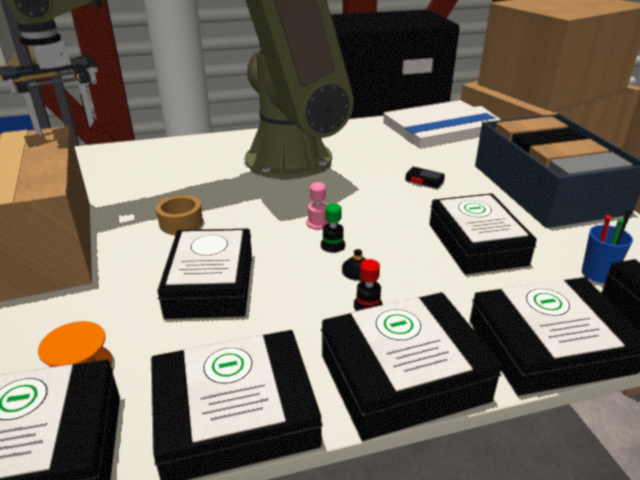

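View pics/top0.png

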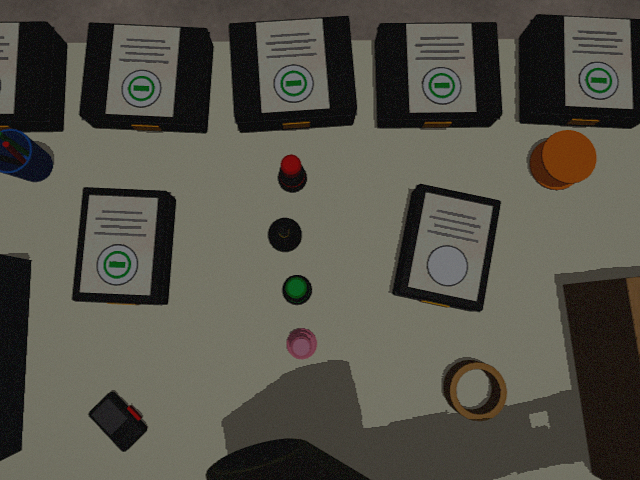

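The top view shows the empty circle at about (447,266), the green knob at (297,288), the pink look-alike at (301,343), a dark object at (285,235) and the red stamp at (291,170). In the scene view the green knob is at (333,213) and the empty circle at (209,245).

```bash
cat > h.py <<'E'
from cell import readout, cams, manip
import cv2,numpy as np
from scipy.spatial.transform import Rotation as Ro
def ray(c,u,v):
    f=240/np.tan(np.radians(c["fovy"])/2)
    d=Ro.from_euler("xyz",c["orientation"]).as_matrix()@np.array([(u-c["cx"])/f,(v-c["cy"])/f,1])
    return np.array(c["position"]),d
def onz(c,u,v,z):
    p,d=ray(c,u,v); return p+d*(z-p[2])/d[2]
def tri(a,b):
    A=[];y=[]
    for p,d in (a,b):
        d=d/np.linalg.norm(d);M=np.eye(3)-np.outer(d,d);A.append(M);y.append(M@p)
    return np.linalg.lstsq(np.vstack(A),np.hstack(y),rcond=None)[0]
def blob(mask,near=None):
    n,l,s,c=cv2.connectedComponentsWithStats(mask.astype(np.uint8))
    return sorted([(int(s[i,4]),c[i].round(1).tolist(),s[i,:4].tolist()) for i in range(1,n) if s[i,4]>25],reverse=True)
def green(im):
    h=cv2.cvtColor(im,cv2.COLOR_RGB2HSV);return (abs(h[...,0].astype(int)-65)<18)&(h[...,1]>120)&(h[...,2]>50)
E
python3 - <<'E'
from h import *
C={n:cams.camera(n) for n in("scene","top")}
for n in C: print(n,blob(green(C[n]["image"])))
# circle
for n,(x0,x1,y0,y1) in {"top":(415,480,235,300),"scene":(180,240,225,265)}.items():
    im=C[n]["image"]; cv2.imwrite(f"pics/crop_{n}.png",cv2.resize(im[y0:y1,x0:x1,::-1],None,fx=8,fy=8,interpolation=cv2.INTER_NEAREST))
    h=im[y0:y1,x0:x1].astype(int)
    print(n,im[266,447] if n=="top" else im[245,209])
t=C["top"]
for z in (84,100): print("knob z",z,onz(t,297,288,z))
print("circ",onz(t,447,266,72), "edges",onz(t,427.5,266,72),onz(t,467,266,72))
for nm,uv in {"red":(291,165),"dark":(285,232),"pink":(301,343)}.items(): print(nm,onz(t,*uv,80))
E
```

```text
scene [(262, [332.7, 212.4], [325, 203, 16, 20]), (128, [617.2, 231.2], [611, 219, 13, 25]), (74, [17.6, 397.3], [7, 394, 22, 7]), (62, [332.4, 240.9], [323, 238, 20, 6]), (53, [4.2, 406.0], [0, 395, 17, 17]), (52, [227.3, 364.0], [219, 362, 18, 5]), (51, [32.5, 393.5], [25, 385, 12, 22]), (38, [398.1, 323.2], [391, 321, 15, 5]), (37, [217.2, 369.5], [212, 358, 18, 18]), (31, [239.7, 363.6], [234, 355, 10, 19]), (27, [547.4, 300.7], [541, 299, 14, 4])]
top [(339, [295.5, 287.3], [285, 277, 21, 21]), (180, [117.1, 263.9], [104, 251, 27, 27]), (161, [141.2, 88.3], [128, 76, 27, 25]), (160, [293.6, 83.2], [281, 71, 26, 25]), (159, [441.1, 85.4], [429, 73, 26, 25]), (158, [598.0, 80.4], [586, 68, 26, 25]), (84, [117.0, 264.2], [109, 261, 16, 7]), (75, [598.9, 79.9], [591, 77, 16, 6]), (75, [293.0, 82.7], [286, 80, 15, 6]), (75, [141.0, 88.0], [134, 86, 15, 5]), (72, [441.7, 85.0], [435, 83, 15, 5])]
top [116 121 121]
scene [248 250 245]
knob z 84 [457.3458424  -4.9427402  84.       ]
knob z 100 [456.64078012  -5.22894251 100.        ]
circ [ 492.12702777 -264.8896367    72.        ] edges [ 492.60305178 -231.04609993   72.        ] [ 491.6384554  -299.62531559   72.        ]
red [672.950414     3.22115371  80.        ]
dark [554.23202416  14.74608841  80.        ]
pink [365.18975444 -10.55217265  80.        ]
```

```bash
ls pics
```

```text
crop_scene.png
crop_top.png
scene0.png
top0.png
```

Run:
```python
from h import *
C={n:cams.camera(n) for n in("scene","top")}
R={}
for n,(x0,x1,y0,y1) in {"top":(415,480,235,300),"scene":(180,240,225,265)}.items():
    im=C[n]["image"][y0:y1,x0:x1]
    cx,cy=(447,266) if n=="top" else (209,245)
    b=cv2.GaussianBlur(im,(0,0),.7).astype(int)
    m=((b[...,0]-b[...,2])<4)&(b[...,1]>(95 if n=="top" else 200)) if n=="top" else (b.min(2)>235)
    k=blob(m); print(n,k[:3])
    n_,l,s,c=cv2.connectedComponentsWithStats(m.astype(np.uint8)); i=1+np.argmax(s[1:,4])
    cs=cv2.findContours((l==i).astype(np.uint8),cv2.RETR_EXTERNAL,cv2.CHAIN_APPROX_NONE)[0][0]
    e=cv2.fitEllipse(cs); print(e); u,v=e[0][0]+x0,e[0][1]+y0; R[n]=(u,v)
    print(u,v,onz(C[n],u,v,72))
print("tri circle",tri(ray(C["top"],*R["top"]),ray(C["scene"],*R["scene"])))
print("tri knob",tri(ray(C["top"],295.5,287.3),ray(C["scene"],332.7,212.4)), onz(C["top"],295.5,287.3,95), onz(C["scene"],332.7,212.4,84))
# kit slip: white mask -> min area rect
im=C["top"]["image"]; m=np.zeros((480,640),np.uint8); m[180:312,390:505]=(im[180:312,390:505].min(2)>60)
b=cv2.morphologyEx(m,cv2.MORPH_CLOSE,np.ones((7,7),np.uint8))
n_,l,s,c=cv2.connectedComponentsWithStats(b); i=l[230,455]; 
cs=cv2.findContours((l==i).astype(np.uint8),0,1)[0][0]; r=cv2.minAreaRect(cs); print(r)
P=[onz(C["top"],*p,72)[:2] for p in cv2.boxPoints(r)]; P=np.array(P); print(P, P.mean(0), np.linalg.norm(np.diff(P,axis=0),axis=1))
```

```text
top [(1117, [32.0, 30.3], [13, 12, 38, 38])]
((31.970577239990234, 30.31317710876465), (36.0918083190918, 37.59794616699219), 141.74757385253906)
446.97057723999023 265.31317710876465 [ 493.32014916 -264.89502136   72.        ]
scene [(415, [28.6, 19.4], [13, 11, 32, 17])]
((28.64803123474121, 19.361392974853516), (15.505131721496582, 31.297582626342773), 82.99443054199219)
208.6480312347412 244.36139297485352 [ 492.75501327 -265.81349009   72.        ]
tri circle [ 493.23028504 -265.35662304   72.13593724]
tri knob [458.30159978  -3.33901877  84.17598022] [458.06717376  -2.64035964  95.        ] [457.81044914  -4.19085632  84.        ]
((447.0, 245.5), (131.0, 114.0), 90.0)
[[ 645.82965677 -171.15092999]
 [ 643.30203549 -373.27740677]
 [ 413.39683918 -359.22413893]
 [ 416.30562611 -163.43134147]] [ 529.70853939 -266.77095429] [202.1422803 230.3343084 195.8144034]
```

View pics/crop_top.png

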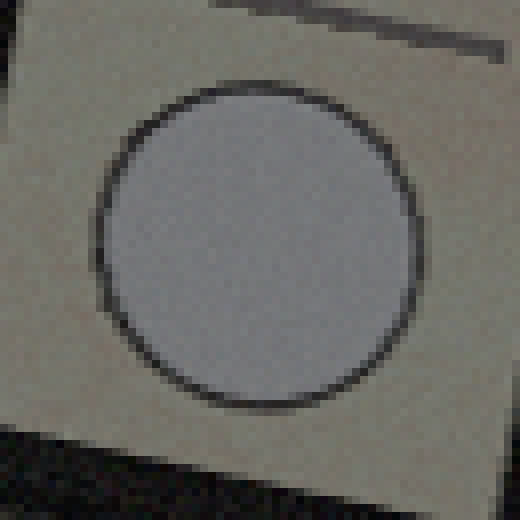

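```bash
cat >> h.py <<'E'
def axes(s=None):
    s=s or readout.read_state(); return Ro.from_euler("xyz",s["eef_rot"]).as_matrix()
def want(yaw):  # tool x down, jaw (tool y) at yaw in world xy
    x=np.array([0,0,-1.]);y=np.array([np.cos(yaw),np.sin(yaw),0]);return np.column_stack([x,y,np.cross(x,y)])
def go(p,yaw):
    s=readout.read_state();R=axes(s);W=want(yaw)
    rv=Ro.from_matrix(R.T@W).as_rotvec(); d=np.array(p)-s["eef_pos"]
    print("rotvec tool",rv.round(4),"shift tool start mm",(R.T@d).round(1),"shift in target axes",(W.T@d).round(1));
E
python3 - <<'E'
from h import *
print(axes().round(3))
for y in (90,-90): go([458,-3.3,180],np.radians(y))
E
```

```text
[[-0.     0.285 -0.959]
 [ 0.    -0.959 -0.285]
 [-1.    -0.    -0.   ]]
rotvec tool [-2.8528e+00 -5.0000e-04  0.0000e+00] shift tool start mm [  25.4 -416.3 -438.1] shift in target axes [ 25.3 523.8 301.4]
rotvec tool [0.2888 0.     0.0003] shift tool start mm [  25.4 -416.3 -438.1] shift in target axes [  25.3 -523.8 -301.4]
```

Call:
apply_moves:
  plan: [0.1444, 0, 0, 0, 0, 0, 100, 0.1444, 0, 0, 0, 0, 0, 100, 0, 0, 0, 0, -0.0437, -0.0251, 100, 0, 0, 0, 0, -0.0437, -0.0251, 100, 0, 0, 0, 0, -0.0437, -0.0251, 100]

```text
clock: 0.92
eef_pos: [232.4, -394.7, 205.4]
eef_rot: [2.971, 1.571, -0.171]
wrist_force: [0.3, -0.3, 0.2]
finger_gap: 94.0
```

Call:
apply_moves:
  plan: [0, 0, 0, 0, -0.0437, -0.0251, 100, 0, 0, 0, 0, -0.0437, -0.0251, 100, 0, 0, 0, 0, -0.0437, -0.0251, 100, 0, 0, 0, 0, -0.0437, -0.0251, 100, 0, 0, 0, 0, -0.0437, -0.0251, 100]

```text
clock: 1.55
eef_pos: [358.0, -176.1, 205.6]
eef_rot: [2.628, 1.57, -0.513]
wrist_force: [0.7, -1.1, -0.7]
finger_gap: 93.9
```

Call:
apply_moves:
  plan: [0, 0, 0, 0, -0.0437, -0.0251, 100, 0, 0, 0, 0, -0.0437, -0.0251, 100, 0, 0, 0, 0, -0.0437, -0.0251, 100, 0, 0, 0, 0, -0.0437, -0.0251, 100, 0, 0, 0, 0, 0, 0, 100]

```text
clock: 2.17
eef_pos: [458.5, -0.6, 205.2]
eef_rot: [-0.506, 1.57, 2.639]
wrist_force: [-0.3, 0.6, 0.4]
finger_gap: 93.8
```

Run:
```python
from h import *
print(readout.read_state())
go([458,-3.3,69],-np.pi/2)
```

```text
{'clock': 2.175, 'joints': array([-8.13365223e-02,  9.50881668e-02,  1.76699899e+00,  2.22400295e-04,
        1.27998089e+00,  1.48574145e+00]), 'qd': array([-0.06888247, -0.02919003,  0.03547627, -0.00901512,  0.00217679,
       -0.05119865]), 'effort': array([  2.82664195, -39.70070243, -36.24918938,   0.23116251,
        -0.1472189 ,   0.9286776 ]), 'eef_pos': array([458.51687583,  -0.59737391, 205.15464015]), 'eef_rot': array([-0.50633501,  1.57027538,  2.63891218]), 'wrist_force': array([-0.25230758,  0.60460905,  0.39810443]), 'moment': array([0.03894758, 0.0323175 , 0.03543861]), 'finger_gap': 93.81613611183471}
rotvec tool [0.0037 0.0005 0.0003] shift tool start mm [136.2   2.7   0.5] shift in target axes [136.2   2.7   0.5]
```

Call:
apply_moves:
  plan: [0, 0, 0, 0.03, 0, 0, 100, 0, 0, 0, 0.03, 0, 0, 100, 0, 0, 0, 0.025, 0, 0, 100, 0, 0, 0, 0, 0, 0, 100, 0, 0, 0, 0, 0, 0, 100]

```text
clock: 2.8
eef_pos: [458.2, -3.3, 121.5]
eef_rot: [3.028, 1.57, -0.114]
wrist_force: [0.1, 0.1, -0.4]
finger_gap: 94.2
```

Run:
```python
from h import *
go([458,-3.3,69],-np.pi/2)
for n in ("scene","top"):
    c=cams.camera(n); cv2.imwrite(f"pics/{n}1.png",c["image"][:,:,::-1]); print(blob(green(c["image"]))[:2])
```

```text
rotvec tool [-0.0005 -0.0012 -0.0001] shift tool start mm [52.5  0.   0.3] shift in target axes [52.5  0.   0.2]
[(255, [333.0, 212.8], [326, 204, 15, 19]), (130, [617.2, 231.1], [611, 219, 13, 25])]
[(181, [117.0, 264.0], [104, 251, 27, 28]), (160, [141.2, 88.3], [128, 76, 26, 25])]
```

View pics/scene1.png

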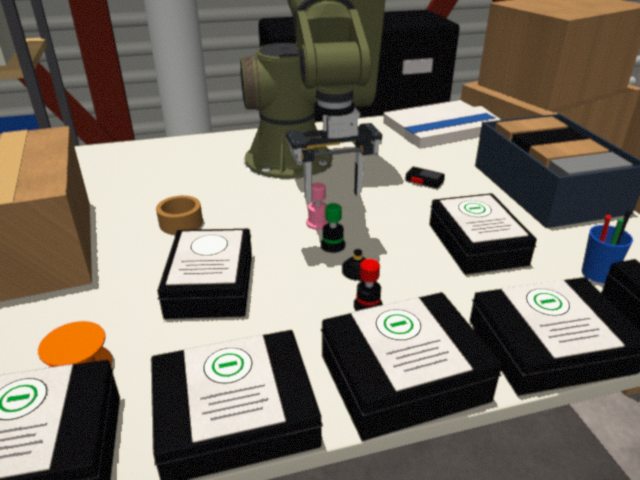

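The gripper straddles the green knob at (333,212), with fingertips at about (308,200) and (359,192), and it is clear of the pink stamp. I'll descend and grip.

Call:
apply_moves:
  plan: [0, 0, 0, 0.025, 0, 0, 100, 0, 0, 0, 0.02, 0, 0, 100, 0, 0, 0, 0.007, 0, 0, 100, 0, 0, 0, 0, 0, 0, 100, 0, 0, 0, 0, 0, 0, 50]
  force: 35

```text
clock: 3.52
eef_pos: [458.3, -2.9, 69.3]
eef_rot: [3.051, 1.569, -0.091]
wrist_force: [-0.1, 0.8, 0.8]
finger_gap: 87.4
```

Call:
apply_moves:
  plan: [0, 0, 0, 0, 0, 0, 10, 0, 0, 0, 0, 0, 0, 10, 0, 0, 0, 0, 0, 0, 10, 0, 0, 0, 0, 0, 0, 10]

```text
clock: 4.03
eef_pos: [457.8, -2.8, 68.5]
eef_rot: [-0.61, 1.571, 2.531]
wrist_force: [-0.3, -0.4, -0.5]
finger_gap: 47.5
```

Call:
apply_moves:
  plan: [0, 0, 0, 0, 0, 0, 10, 0, 0, 0, 0, 0, 0, 10, 0, 0, 0, 0, 0, 0, 10, 0, 0, 0, 0, 0, 0, 10]

```text
clock: 4.53
eef_pos: [457.8, -2.8, 68.4]
eef_rot: [-0.961, 1.571, 2.18]
wrist_force: [-0.7, -0.2, 0.1]
finger_gap: 35.1
```

Call:
apply_moves:
  plan: [0, 0, 0, -0.015, 0, 0, 10, 0, 0, 0, -0.03, 0, 0, 10, 0, 0, 0, -0.035, 0, 0, 10, 0, 0, 0, -0.03, 0, 0, 10, 0, 0, 0, 0, 0, 0, 10]

```text
clock: 5.15
eef_pos: [458.7, -2.9, 180.9]
eef_rot: [3.057, 1.566, -0.085]
wrist_force: [-0.2, 0.0, -1.5]
finger_gap: 35.0
```

Run:
```python
from h import *
go([493.2,-265.2,178],-np.pi/2)
c=cams.camera("scene"); cv2.imwrite("pics/scene2.png",c["image"][:,:,::-1]); print(blob(green(c["image"]))[:3])
print(readout.read_state()["finger_gap"],readout.read_state()["wrist_force"])
```

```text
rotvec tool [ 0.     -0.0045 -0.0004] shift tool start mm [  3.2 262.3 -34.5] shift in target axes [  2.9 262.3 -34.5]
[(288, [334.2, 163.6], [327, 154, 16, 20]), (130, [617.2, 230.9], [611, 219, 13, 25]), (74, [17.6, 397.3], [7, 394, 22, 7])]
35.52151827007203 [-0.3368158  -0.0509443  -2.15045284]
```

View pics/scene2.png

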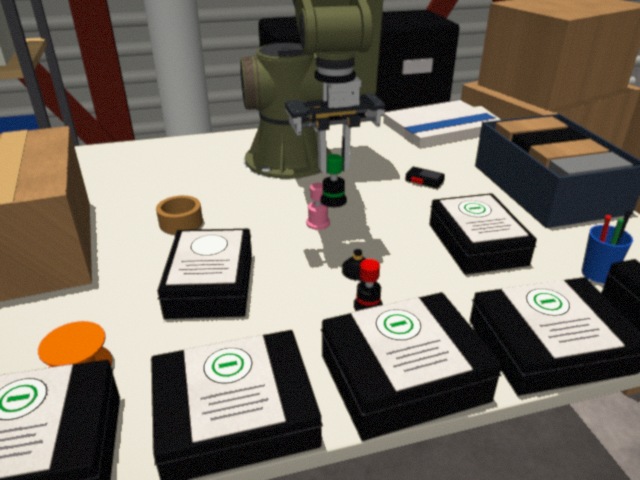

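The stamp is lifted and hanging upright, with its knob at (334,163). Next I carry it over the empty circle.

Call:
apply_moves:
  plan: [0, 0, 0, 0, 0.025, -0.003, 10, 0, 0, 0, 0, 0.04, -0.005, 10, 0, 0, 0, 0, 0.04, -0.005, 10, 0, 0, 0, 0, 0.04, -0.005, 10, 0, 0, 0, 0, 0.04, -0.005, 10]

```text
clock: 5.82
eef_pos: [480.3, -188.9, 177.1]
eef_rot: [-0.461, 1.569, 2.681]
wrist_force: [-0.4, 1.2, -0.9]
finger_gap: 34.7
```

Call:
apply_moves:
  plan: [0, 0, 0, 0, 0.04, -0.006, 10, 0, 0, 0, 0, 0.037, -0.006, 10, 0, 0, 0, 0, 0, 0, 10, 0, 0, 0, 0, 0, 0, 10, 0, 0, 0, 0, 0, 0, 10]

```text
clock: 6.45
eef_pos: [492.8, -263.9, 178.1]
eef_rot: [-0.644, 1.57, 2.498]
wrist_force: [1.0, 0.1, -1.0]
finger_gap: 35.5
```

Run:
```python
from h import *
go([493.2,-265.2,141],-np.pi/2)
C={}
for n in ("scene","top"):
    c=C[n]=cams.camera(n); cv2.imwrite(f"pics/{n}3.png",c["image"][:,:,::-1]); print(n,blob(green(c["image"])))
```

```text
rotvec tool [0.0009 0.0005 0.0004] shift tool start mm [37.1  1.3 -0.5] shift in target axes [37.1  1.3 -0.4]
scene [(351, [201.6, 189.6], [192, 180, 20, 21]), (129, [617.2, 231.1], [611, 219, 13, 25]), (76, [205.1, 222.1], [194, 218, 23, 8]), (74, [17.6, 397.4], [7, 395, 22, 6]), (53, [32.1, 394.0], [23, 385, 14, 23]), (52, [227.5, 363.9], [219, 361, 18, 6]), (52, [4.1, 405.9], [0, 395, 17, 17]), (38, [398.1, 323.2], [391, 321, 15, 5]), (37, [217.2, 369.5], [212, 358, 18, 18]), (30, [239.6, 363.6], [234, 355, 9, 19]), (28, [547.3, 300.8], [541, 299, 14, 4])]
top [(181, [117.1, 264.0], [104, 251, 27, 28]), (161, [141.0, 88.2], [128, 76, 26, 25]), (159, [441.2, 85.1], [429, 73, 26, 25]), (158, [293.6, 83.1], [281, 71, 26, 25]), (155, [598.1, 80.2], [586, 68, 26, 25]), (82, [117.0, 264.1], [109, 261, 16, 7]), (74, [141.1, 88.0], [134, 86, 15, 5]), (73, [599.2, 79.9], [592, 77, 15, 6]), (73, [292.9, 82.7], [286, 80, 15, 6]), (72, [441.7, 85.0], [435, 83, 15, 5])]
```

View pics/scene3.png

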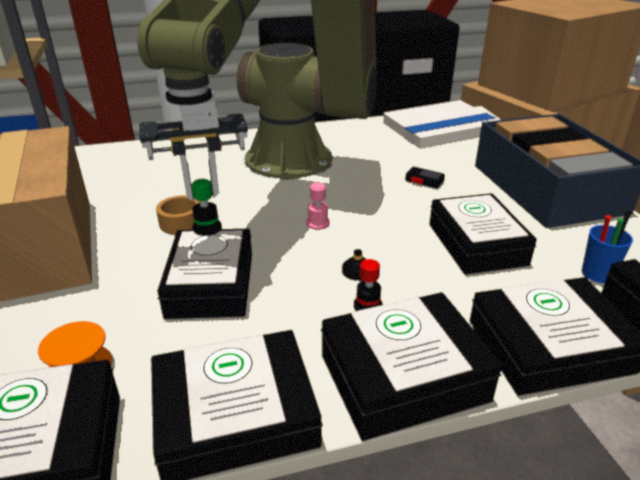

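View pics/top3.png

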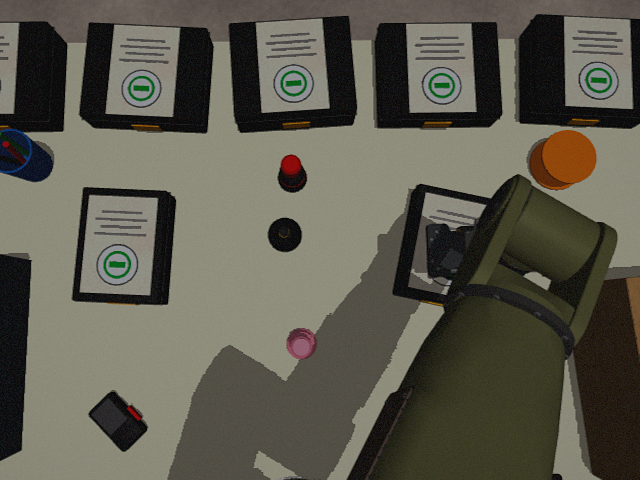

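Run:
```python
from h import *
c=cams.camera("scene")
for u,v in [(332.7,212.4)]: print(onz(c,u,v,84))
b=[onz(c,332.4,240.9,z) for z in (10,15,20,25)]; print("band init",b)
print("knob now",onz(c,201.6,189.6,193.5)); print("band now",[onz(c,205.1,222.1,109.5+z) for z in (10,15,20,25)])
```

```text
[457.81044914  -4.19085632  84.        ]
band init [array([454.61355863,  -3.0334864 ,  10.        ]), array([461.83486417,  -5.18691939,  15.        ]), array([469.0561697 ,  -7.34035238,  20.        ]), array([476.27747524,  -9.49378537,  25.        ])]
knob now [ 494.75165919 -265.14938598  193.5       ]
band now [array([ 486.83917722, -266.62163386,  119.5       ]), array([ 495.19566665, -266.82395788,  124.5       ]), array([ 503.55215607, -267.02628191,  129.5       ]), array([ 511.90864549, -267.22860593,  134.5       ])]
```

Call:
apply_moves:
  plan: [0, 0, 0, 0.015, 0.0012, -0.0003, 10, 0, 0, 0, 0.013, 0, 0, 10, 0, 0, 0, 0.006, 0, 0, 10, 0, 0, 0, 0, 0, 0, 10, 0, 0, 0, 0, 0, 0, 10]

```text
clock: 7.22
eef_pos: [493.3, -266.1, 144.8]
eef_rot: [2.604, 1.57, -0.537]
wrist_force: [0.2, 0.7, -1.2]
finger_gap: 35.3
```

Call:
apply_moves:
  plan: [0, 0, 0, 0.0015, 0, 0, 10, 0, 0, 0, 0.0015, 0, 0, 10, 0, 0, 0, 0, 0, 0, 10, 0, 0, 0, 0, 0, 0, 10]

```text
clock: 7.72
eef_pos: [493.2, -266.0, 141.5]
eef_rot: [2.593, 1.571, -0.548]
wrist_force: [-0.4, 0.5, -0.6]
finger_gap: 35.2
```

Call:
apply_moves:
  plan: [0, 0, 0, 0.001, 0, 0, 10, 0, 0, 0, 0.0005, 0, 0, 10, 0, 0, 0, 0, 0, 0, 10, 0, 0, 0, 0, 0, 0, 10]

```text
clock: 8.22
eef_pos: [493.2, -266.0, 140.2]
eef_rot: [2.689, 1.57, -0.453]
wrist_force: [-0.7, 1.5, 3.5]
finger_gap: 35.4
```

Call:
apply_moves:
  plan: [0, 0, 0, 0, 0, 0, 80, 0, 0, 0, 0, 0, 0, 80, 0, 0, 0, 0, 0, 0, 80, 0, 0, 0, 0, 0, 0, 80, 0, 0, 0, 0, 0, 0, 80]

```text
clock: 8.85
eef_pos: [493.1, -266.0, 139.9]
eef_rot: [0.048, 1.571, -3.094]
wrist_force: [-0.2, 0.6, 0.4]
finger_gap: 75.2
```

Call:
apply_moves:
  plan: [0, 0, 0, -0.02, 0, 0, 80, 0, 0, 0, -0.04, 0, 0, 80, 0, 0, 0, -0.03, 0, 0, 80, 0, 0, 0, 0, -0.04, 0, 80, 0, 0, 0, 0, -0.05, 0, 80]

```text
clock: 9.48
eef_pos: [493.0, -175.4, 230.1]
eef_rot: [2.786, 1.57, -0.357]
wrist_force: [0.5, -0.3, -0.4]
finger_gap: 75.1
```

Call:
apply_moves:
  plan: [0, 0, 0, 0, -0.05, 0, 80, 0, 0, 0, 0, -0.04, 0, 80, 0, 0, 0, 0, 0, 0, 80]

```text
clock: 9.85
eef_pos: [493.2, -84.1, 230.3]
eef_rot: [-3.113, 1.57, 0.032]
wrist_force: [0.3, -0.4, -0.3]
finger_gap: 75.0
```

Run:
```python
from h import *
C={}
for n in ("scene","top"):
    c=C[n]=cams.camera(n); cv2.imwrite(f"pics/{n}4.png",c["image"][:,:,::-1]); print(n,blob(green(c["image"]))[:4])
cv2.imwrite("pics/top4c.png",cv2.resize(C["top"]["image"][225:305,405:490,::-1],None,fx=7,fy=7,interpolation=cv2.INTER_NEAREST))
cv2.imwrite("pics/scene4c.png",cv2.resize(C["scene"]["image"][180:280,160:260,::-1],None,fx=6,fy=6,interpolation=cv2.INTER_NEAREST))
print(readout.read_state()["finger_gap"])
```

```text
scene [(340, [202.6, 207.7], [193, 198, 20, 21]), (129, [617.2, 231.1], [611, 219, 13, 25]), (76, [206.3, 239.5], [197, 236, 21, 7]), (74, [17.6, 397.3], [7, 394, 22, 7])]
top [(396, [463.5, 260.1], [453, 249, 22, 23]), (183, [117.1, 264.0], [104, 251, 27, 28]), (160, [141.0, 88.3], [128, 76, 26, 25]), (159, [441.2, 85.2], [429, 73, 26, 25])]
75.00142725613124
```

View pics/top4c.png

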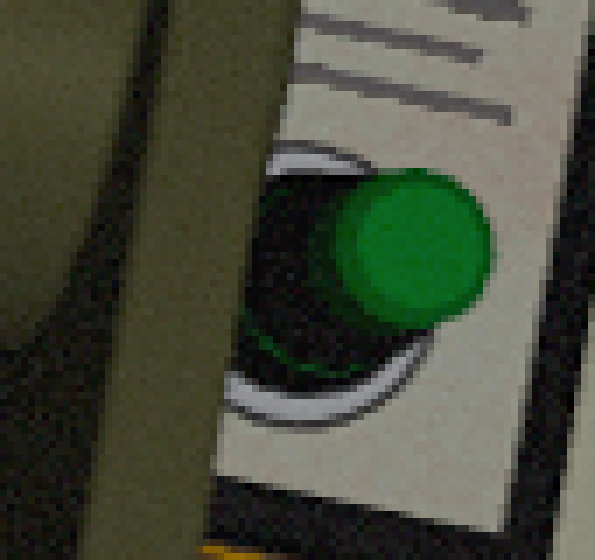

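View pics/scene4c.png

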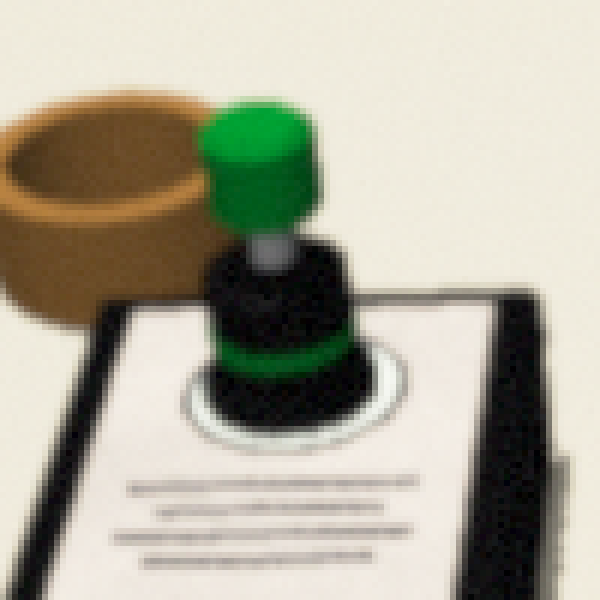

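Run:
```python
from h import *
t=cv2.imread("pics/top4.png")[...,::-1].copy(); s=cv2.imread("pics/scene4.png")[...,::-1].copy()
ct=cams.camera("top"); cs=cams.camera("scene")
g=t[...,1].astype(int)-t[...,0]
sub=g[245:275,445:480]; print(np.sort(sub[15])[-22:])
for th in (70,80,90,100):
    print(th,[ (b, onz(ct,*b[1],172)[:2].round(1)) for b in blob(cv2.GaussianBlur(g.astype(np.float32),(0,0),.7)>th) if 440<b[1][0]<490][:1])
k=[b for b in blob(green(s)) if 190<b[1][0]<215]; print(k)
print("knob scene z156",onz(cs,202.6,207.7,156)," tri",tri(ray(ct,463.5,260.1),ray(cs,202.6,207.7)))
# foot edge: radial scan in metric plane z=72 in each view
from cv2 import remap
def rect(c,im,z,cx=493,cy=-265,h=60,r=4):
    # metric patch: columns=-y, rows=-x, r px/mm
    f=240/np.tan(np.radians(c["fovy"])/2);M=Ro.from_euler("xyz",c["orientation"]).as_matrix()
    g=np.arange(-h,h,1/r);Y,X=np.meshgrid(cy-g,cx-g);P=np.stack([X,Y,np.full_like(X,z)],-1)-c["position"];q=P@M
    return remap(im,(q[...,0]/q[...,2]*f+c["cx"]).astype(np.float32),(q[...,1]/q[...,2]*f+c["cy"]).astype(np.float32),1)
a=rect(ct,t,72);b=rect(cs,s,72)
cv2.imwrite("pics/rect4.png",np.clip(np.hstack([a*1.6,b])[...,::-1],0,255)[:,:].astype(np.uint8)[::1,::1][:480,:960] if 0 else cv2.resize(np.clip(np.hstack([a*1.6,b])[...,::-1],0,255).astype(np.uint8),(800,400)))
```

```text
[56 64 67 72 84 88 89 90 90 90 90 91 91 91 92 93 93 93 94 94 94 96]
70 [((281, [464.5, 260.0], [456, 251, 18, 19]), array([ 492.9, -265.8]))]
80 [((240, [464.7, 259.8], [456, 252, 18, 17]), array([ 493.2, -266.1]))]
90 [((179, [464.4, 259.8], [457, 253, 16, 15]), array([ 493.2, -265.7]))]
100 []
[(340, [202.6, 207.7], [193, 198, 20, 21]), (76, [206.3, 239.5], [197, 236, 21, 7])]
knob scene z156 [ 495.07509173 -267.77714412  156.        ]  tri [ 494.34378797 -268.38438371  155.82639202]
```

View pics/rect4.png

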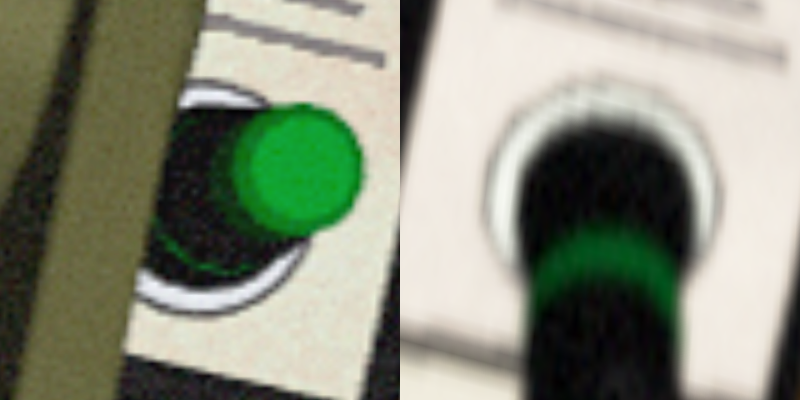

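Run:
```python
from h import *
s=cv2.imread("pics/scene4.png",0); t=cv2.imread("pics/top4.png",0);cs=cams.camera("scene");ct=cams.camera("top")
for u in range(205,213): print(u,s[244:260,u])
print("row"); 
for v in (244,246,248): print(v,s[v,188:230])
for u in range(444,452): print(u,t[274:290,u])
for u,v in [(208,248),(208,251),(208,254)]: print(v,onz(cs,u,v,72))
for v in (278,281,284): print(v,onz(ct,447,v,72))
```

```text
205 [ 13   3  11   7  15  13  22  58 138 206 214 204 229 235 231 212]
206 [  4   5  13  11  11  23  14  67 149 211 214 201 230 235 232 215]
207 [  3  12   6  15  16  10  19  73 157 219 214 203 229 234 231 216]
208 [  5   2  11  15  15  12  22  79 165 222 216 203 228 235 232 212]
209 [  4   4  17   9   3  15  23  91 181 225 213 198 229 236 232 209]
210 [ 10  14  12   9   7  20  22  96 187 222 195 201 230 237 232 208]
211 [  9   7   3  15  11  15  32  98 185 219 188 198 232 238 235 209]
212 [  7   6   2   6   8  19  42 113 191 216 192 213 233 237 234 211]
row
244 [236 235 221 182 197 174 101  39  15  10   3   9  15   1  11  14  17  13
   4   3   5   4  10   9   7   6   5   2  12   7   0  16   2  41 132 230
 245 240 192 164 215 233]
246 [237 229 180 176 227 215 137  58  15  19  18  16  11  14  10  18   6  11
  13   6  11  17  12   3   2  12   5   9  12   9   4  17  52 119 197 238
 241 215 170 200 228 235]
248 [237 226 183 166 222 238 219 142  68  27  18  10  13  20  18   8  10  15
  11  16  15   3   7  11   8  20   8   5  23  34  60 121 190 232 240 228
 192 183 216 232 235 236]
444 [ 25  41  15  12   8  10  44 132 145 140 117  47 119 139 142 138]
445 [ 24  27  29   8   8  11  24  99 146 145 129  48 119 141 142 139]
446 [ 16  16  26  22  22  17   9  66 149 147 139  43 108 140 140 139]
447 [  9   9  17  27  15  10   8  58 152 147 140  63  96 141 138 141]
448 [  9   8  12  45  11  11   6  54 150 143 141  51  98 144 140 139]
449 [  9  21  22  43  15  11  14  58 149 147 144  44  96 139 138 137]
450 [ 16  17  24  30  27   6  12  80 146 147 141  43  98 139 141 135]
451 [ 14   8  22  20  31   5  28  88 149 143 125  47 113 140 136 139]
248 [ 505.11827295 -268.26033614   72.        ]
251 [ 515.39960296 -269.25929933   72.        ]
254 [ 525.51911149 -270.24253949   72.        ]
278 [ 471.35715484 -263.90591071   72.        ]
281 [ 466.1833868  -263.66086491   72.        ]
284 [ 461.01706652 -263.41617186   72.        ]
```

The stamp is standing upright inside the ring. The knob and foot margins in the two views put it about 1.3 mm too far toward −y and within about 1–2 mm in x. I'll go back, regrip, trim the position, set it down again and press.

Call:
apply_moves:
  plan: [0, 0, 0, 0, 0.04, 0, 80, 0, 0, 0, 0, 0.05, 0, 80, 0, 0, 0, 0, 0.05, 0, 80, 0, 0, 0, 0, 0.04, 0, 80, 0, 0, 0, 0, 0, 0, 80]

```text
clock: 10.78
eef_pos: [492.4, -268.7, 229.3]
eef_rot: [-0.352, 1.57, 2.785]
wrist_force: [1.0, -0.0, -0.2]
finger_gap: 75.0
```

Call:
apply_moves:
  plan: [0, 0, 0, 0, 0, 0, 80, 0, 0, 0, 0.03, 0, 0, 80, 0, 0, 0, 0.04, 0, 0, 80, 0, 0, 0, 0.02, 0, 0, 80, 0, 0, 0, 0, 0, 0, 80]

```text
clock: 11.4
eef_pos: [492.8, -264.8, 139.0]
eef_rot: [-0.588, 1.568, 2.555]
wrist_force: [-0.5, 0.4, 0.8]
finger_gap: 75.0
```

Run:
```python
from h import *
go([493.1,-266,140.5],-np.pi/2)
```

```text
rotvec tool [0.0011 0.0019 0.0013] shift tool start mm [-1.5  1.2 -0.3] shift in target axes [-1.5  1.2 -0.3]
```

Call:
apply_moves:
  plan: [0, 0, 0, 0, 0, 0, 30, 0, 0, 0, 0, 0, 0, 10, 0, 0, 0, 0, 0, 0, 10, 0, 0, 0, 0, 0, 0, 10, 0, 0, 0, 0, 0, 0, 10]
  force: 50

```text
clock: 12.02
eef_pos: [493.2, -266.1, 140.1]
eef_rot: [2.806, 1.571, -0.336]
wrist_force: [-0.4, 0.5, 1.0]
finger_gap: 35.2
```

Call:
apply_moves:
  plan: [0, 0, 0, 0, 0, 0, 10, 0, 0, 0, 0, 0, 0, 10, 0, 0, 0, 0, 0, 0, 10]

```text
clock: 12.4
eef_pos: [493.2, -266.0, 140.1]
eef_rot: [2.511, 1.571, -0.631]
wrist_force: [-1.1, 0.2, 3.1]
finger_gap: 34.8
```

Call:
apply_moves:
  plan: [0, 0, 0, -0.004, 0, 0, 10, 0, 0, 0, 0, -0.0012, -0.0006, 10, 0, 0, 0, 0, 0, 0, 10, 0, 0, 0, 0.003, 0, 0, 10, 0, 0, 0, 0.001, 0, 0, 10]

```text
clock: 13.02
eef_pos: [493.7, -264.8, 139.8]
eef_rot: [-0.894, 1.571, 2.248]
wrist_force: [-0.7, 1.3, 2.8]
finger_gap: 35.1
```

Call:
apply_moves:
  plan: [0, 0, 0, 0, 0, 0, 10, 0, 0, 0, 0, 0, 0, 10]

```text
clock: 13.28
eef_pos: [493.7, -264.8, 140.1]
eef_rot: [2.987, 1.571, -0.155]
wrist_force: [-0.4, 1.0, 2.1]
finger_gap: 35.0
```

Call:
apply_moves:
  plan: [0, 0, 0, 0.003, 0, 0, 10, 0, 0, 0, 0.003, 0, 0, 10, 0, 0, 0, 0.003, 0, 0, 10, 0, 0, 0, 0, 0, 0, 10, 0, 0, 0, 0, 0, 0, 10]

```text
clock: 13.9
eef_pos: [493.8, -264.8, 131.2]
eef_rot: [2.779, 1.57, -0.362]
wrist_force: [-2.2, 2.2, 8.4]
finger_gap: 34.8
```

Call:
apply_moves:
  plan: [0, 0, 0, 0.002, 0, 0, 10, 0, 0, 0, 0.001, 0, 0, 10, 0, 0, 0, 0, 0, 0, 10, 0, 0, 0, 0, 0, 0, 10]

```text
clock: 14.4
eef_pos: [493.8, -264.8, 128.4]
eef_rot: [2.688, 1.57, -0.453]
wrist_force: [-3.2, 3.4, 9.2]
finger_gap: 35.5
```

Call:
apply_moves:
  plan: [0, 0, 0, 0.001, 0, 0, 10, 0, 0, 0, 0.0005, 0, 0, 10, 0, 0, 0, 0, 0, 0, 10, 0, 0, 0, 0, 0, 0, 10]

```text
clock: 14.9
eef_pos: [494.0, -264.9, 128.0]
eef_rot: [2.686, 1.569, -0.456]
wrist_force: [-6.5, 5.3, 20.2]
finger_gap: 34.8
```

Call:
apply_moves:
  plan: [0, 0, 0, 0.0005, 0, 0, 10, 0, 0, 0, 0, 0, 0, 10, 0, 0, 0, 0, 0, 0, 10]

```text
clock: 15.28
eef_pos: [494.1, -264.9, 128.0]
eef_rot: [2.673, 1.569, -0.469]
wrist_force: [-8.3, 6.8, 24.1]
finger_gap: 35.3
```

Run:
```python
from h import *
c=cams.camera("scene");cv2.imwrite("pics/scene5c.png",cv2.resize(c["image"][130:280,130:290,::-1],None,fx=4,fy=4,interpolation=cv2.INTER_CUBIC))
print([b for b in blob(green(c["image"])) if 190<b[1][0]<215])
```

```text
[(355, [204.5, 213.9], [195, 204, 20, 21]), (78, [207.6, 239.4], [197, 235, 22, 8])]
```

View pics/scene5c.png

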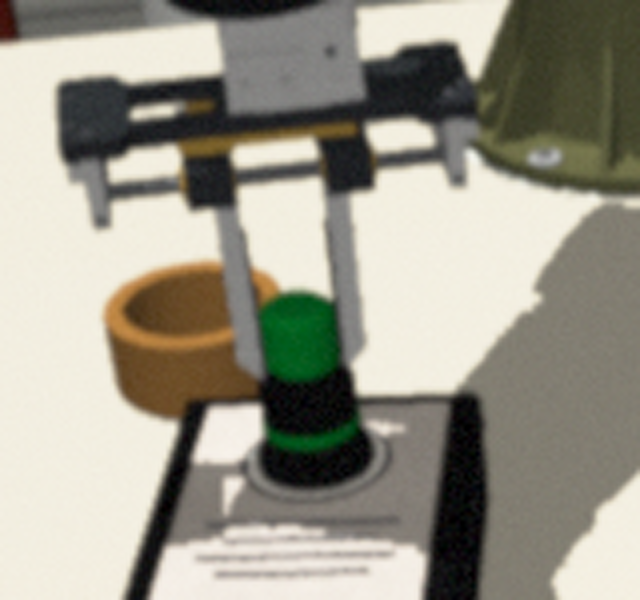

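The head is down: the knob dropped from row 208 to row 214, the stem is nearly hidden, TCP travel stalled at 12.1 mm, and the wrist force is 24 N. Now I let it back up.

Call:
apply_moves:
  plan: [0, 0, 0, -0.004, 0, 0, 10, 0, 0, 0, -0.004, 0, 0, 10, 0, 0, 0, -0.004, 0, 0, 10, 0, 0, 0, -0.0015, 0, 0, 10, 0, 0, 0, 0, 0, 0, 10]

```text
clock: 15.95
eef_pos: [493.7, -264.8, 139.3]
eef_rot: [-0.78, 1.571, 2.361]
wrist_force: [-1.0, 1.3, 2.8]
finger_gap: 34.9
```

Call:
apply_moves:
  plan: [0, 0, 0, 0, 0, 0, 10, 0, 0, 0, 0, 0, 0, 10]

```text
clock: 16.2
eef_pos: [493.7, -264.8, 139.3]
eef_rot: [-0.571, 1.571, 2.571]
wrist_force: [-1.8, 1.9, 3.5]
finger_gap: 35.1
```

Call:
apply_moves:
  plan: [0, 0, 0, -0.0007, 0, 0, 10, 0, 0, 0, 0, 0, 0, 10, 0, 0, 0, 0, 0, 0, 80, 0, 0, 0, 0, 0, 0, 80, 0, 0, 0, 0, 0, 0, 80]

```text
clock: 16.82
eef_pos: [493.7, -264.9, 140.0]
eef_rot: [0.263, 1.571, -2.878]
wrist_force: [-0.1, -0.5, -0.0]
finger_gap: 61.7
```

Call:
apply_moves:
  plan: [0, 0, 0, 0, 0, 0, 80, 0, 0, 0, 0, 0, 0, 80, 0, 0, 0, -0.01, 0, 0, 80, 0, 0, 0, -0.03, 0, 0, 80, 0, 0, 0, -0.04, 0, 0, 80]

```text
clock: 17.45
eef_pos: [493.5, -264.7, 221.2]
eef_rot: [-0.574, 1.57, 2.568]
wrist_force: [0.1, 0.1, -0.3]
finger_gap: 75.2
```

Call:
apply_moves:
  plan: [0, 0, 0, -0.02, -0.03, 0, 80, 0, 0, 0, 0, -0.05, 0, 80, 0, 0, 0, 0, -0.06, 0, 80, 0, 0, 0, 0, -0.06, 0, 80, 0, 0, 0, 0, -0.05, 0, 80]

```text
clock: 18.08
eef_pos: [493.5, -12.8, 241.1]
eef_rot: [3.108, 1.57, -0.034]
wrist_force: [1.4, -1.0, 0.0]
finger_gap: 75.3
```

Call:
apply_moves:
  plan: [0, 0, 0, 0, -0.04, 0, 80, 0, 0, 0, 0, 0, 0, 80, 0, 0, 0, 0, 0, 0, 80]

```text
clock: 18.45
eef_pos: [493.8, 24.8, 240.6]
eef_rot: [2.843, 1.57, -0.298]
wrist_force: [-0.3, -0.2, -0.5]
finger_gap: 75.2
```

Run:
```python
from h import *
C={}
for n in ("scene","top"):
    c=C[n]=cams.camera(n); cv2.imwrite(f"pics/{n}6.png",c["image"][:,:,::-1]); print(n,blob(green(c["image"]))[:4])
t=C["top"];g=t["image"][...,1].astype(int)-t["image"][...,0]
for b in blob(cv2.GaussianBlur(g.astype(np.float32),(0,0),.7)>80)[:3]: print(b,onz(t,*b[1],172))
a=cv2.resize(t["image"][225:305,405:490,::-1],(400,400),interpolation=2); b=cv2.resize(C["scene"]["image"][180:280,160:260,::-1],(400,400),interpolation=2)
cv2.imwrite("pics/c6.png",np.hstack([a,b])); T=cv2.cvtColor(t["image"],7)
for u in (444,447,450): print(T[276:290,u])
for v in (262,266,270,274): print(T[v,422:436],T[v,458:474])
```

```text
scene [(334, [203.4, 207.7], [194, 198, 19, 21]), (129, [617.2, 231.1], [611, 219, 13, 25]), (79, [207.1, 239.3], [197, 235, 22, 8]), (74, [17.6, 397.3], [7, 394, 22, 7])]
top [(396, [462.6, 259.8], [452, 249, 22, 23]), (179, [117.0, 264.0], [104, 251, 27, 28]), (161, [141.0, 88.2], [128, 76, 26, 25]), (158, [441.2, 85.3], [429, 73, 26, 25])]
(244, [463.9, 259.5], [455, 251, 18, 18]) [ 493.67631538 -264.89974282  172.        ]
(49, [117.0, 264.3], [110, 263, 14, 4]) [493.72912545 269.17689406 172.        ]
(36, [441.5, 85.0], [436, 84, 12, 3]) [ 776.67419038 -243.2051697   172.        ]
[ 23  21  15  14  47 131 146 142 113  50 120 141 143 142]
[ 24  26  15  18  12  65 151 147 140  54 101 145 138 138]
[ 12  34  20   7  35 108 145 147 143  46  93 140 139 138]
[136 141 141 140 107  54 126 149 147  98  13   9  13  14] [67 68 66 65 66 65 67 66 68 64 67 66 67 66 61 50]
[138 137 144 145 103  43 121 145 151  97  19  12  25  10] [ 54  65  69  67  69  65  68  67  64  67  68  63  55  48  55 126]
[141 139 140 139 144  96  76 129 146 151  97   7  13  22] [ 27  36  48  51  53  49  49  53  47  71  99 130 144 141 144 141]
[137 136 135 132 135 141 122  65  73 128 147 152 105  37] [  9   7  23  45  76 135 131  74 100 133 139 143 141 139 144 139]
```

View pics/c6.png

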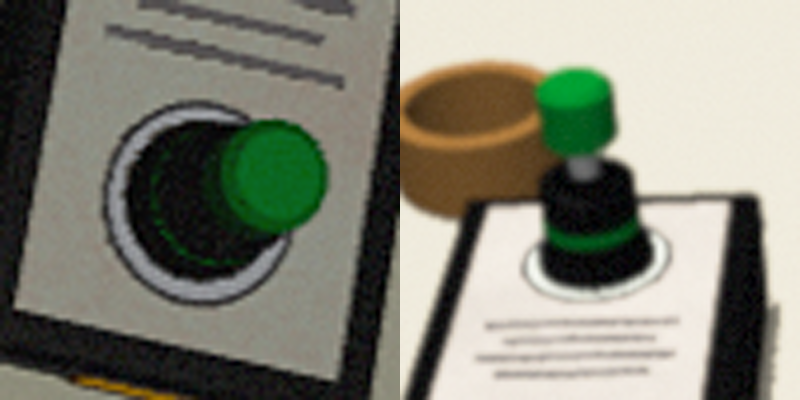

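View pics/scene6.png

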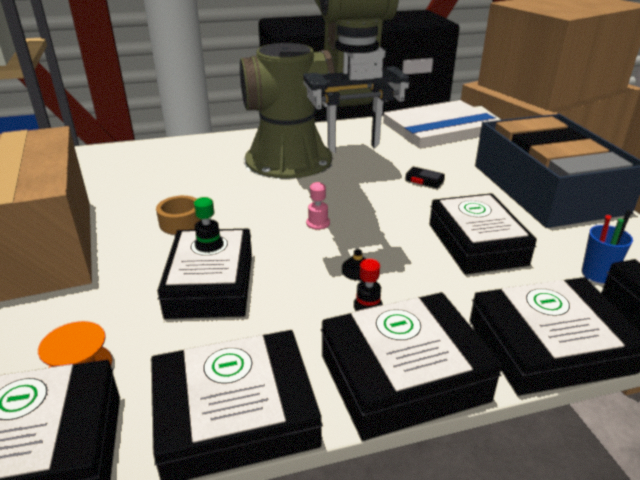

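The stamp stands upright in the ring with its head up: knob at row 207.7 as before the press, and the stem visible. In the top view the white margin is even, about 4 px on the left and about 4 px at the bottom. The knob is at (493.7, −264.9) against the circle at (493.3, −264.9).

```bash
python3 -c "
from cell import ticket
print(ticket.sign_off())"
```

```text
the job is handed in; nothing more can be done
None
```

The green stamp is standing upright on the one empty circle, its head was pressed to the stop, and the job is handed in at about 18.5 s.

- **Placing:** I gripped the stamp by its knob and stood it on the circle, then checked it from both cameras. It was about 1.3 mm off, so I regripped it and moved it over before pressing.
- **Press:** The head travelled 12.1 mm and then stalled while the wrist force rose to 24 N. It takes about 10 N to reach the stop, so it was fully down.
- **Release:** I let the head back up, opened the gripper and moved clear. The final picture shows the stem visible and the knob at its pre-press height.
- **Centring:** In the top view the knob is at (493.7, −264.9) mm and the circle centre at (493.3, −264.9) mm.
- **Other objects:** In the last picture the red stamp, the pink look-alike and everything else look unmoved, and the gripper touches nothing.

**Disagreement:** In the last check before the correction, the steeply foreshortened scene view put the stamp 2–3 mm off in x, in opposite directions for knob and foot. I put that down to its roughly 3–4 mm per pixel there and went by the top view, where the final foot margins agree to about 1 mm.

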